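Fold the rule and the callipers away into their case

ROBOT

A 6-joint arm with a two-finger parallel gripper is mounted at the origin on the work surface. World frame = base frame: x ahead of the robot, y to its left, z up, the work surface at z = 0. Lengths are in m, angles in rad, forces in N, time in s.
With the tool pointing down it reaches from about 0.275 to 0.75 m from the base axis. Payload 10.2 kg.
Tool frame: the origin (TCP) lies midway between the tips of the shut fingers; the grasp point (between the pads) lies 19 mm behind it; z points along the fingers, y is the direction in which the jaws open and shut (so a half turn about z gives the same grasp; the last joint's range is limited). The gripper opens to 85 mm and grips with 20 to 120 N. Pads are 22 mm wide; open, the fingers measure 114 mm over their backs; the gripper's body (76 mm by 85 mm) begins 54 mm behind the grasp point. The pads swing forward as they close: fully open they stand 13 mm farther back than shut.
Start: joints at [-1.467, 0.313, 1.498, -0, 1.331, -0.223], TCP at [0.169, -0.497, 0.231] pointing down, gripper open.
Joint ranges: [-2.94, 2.94], [-0.97, 2.17], [0.19, 2.56], [-1.23, 4.37], [0.02, 3.11], [-2.88, 2.88]. Speed limits (rad/s): [2.39, 2.39, 3.01, 3.14, 3.14, 3.14].

INTERFACE

Orientations are given as [roll, pitch, yaw] about the fixed x, y, z axes, in that order (R = Rz(yaw) Ry(pitch) Rx(roll)).
In Python, from workcell import arm gives the robot as it stands.
- The arm moves only by the tool carry_out, never from a script. Its argument "motion" is a list that holds one entry, the list of rows, each a list of 4 numbers: the shift along the tool's x, y, z in cm, then the turn about the tool's z in units of 8 degrees (1.0 is 8 degrees). A call has 1 to 12 rows; each row shifts and turns the commanded pose from where the row before left it, along the tool's axes as they then stand; what a row does not reach is not made up. A row lasts 1/10 s, in which the tool goes at most 50 mm and 8.59 degrees, less where a joint would pass 70% of its speed; a pose out of reach is approached as far as the arm can. A call with a gripper value outside its range is refused whole. "grip" is the closure, from 0 (fully open) to 1 (shut), set as the call begins (left out, the last holds). The fingers move at their own pace and stop on an object; "squeeze" is the grip in N (left out, the last holds). Time passes only in rows, so rows that do not move let the fingers close. It gives the time, the measured TCP pose, the force and the opening at its end, in the units of the state.
- arm.get_state(): the state, without advancing time (a new reading comes with each control period).
- arm.get_image(name): name is "scene" or "top" or "wrist"; returns a dict with "img" (384x512x3 uint8, blue, green, red), "camera_matrix" (3x3 intrinsics, pixels), "world_from_camera" (4x4, takes a point from camera to world coordinates); the wrist camera has in their place "mount" (4x4, takes a point from camera to tool coordinates, whose origin is the TCP and whose axes are the flange's). Camera axes: x right, y up, looking along -z (the intrinsics and any distortion apply to the point x, -y, -z); pixel columns grow to the right and rows downward; lengths in m; the calibration is good to about 2 mm. A picture is of the moment at which its call begins: read the wrist's pose just before it. There is no depth.
- arm.close_job(): hands the job in, once; it reports no verdict.
The state is a dict: "time_s": time; "qpos": joint angles; "qd": joint speeds; "effort": joint torques, N m; "eef_pos": TCP position; "tool_rot": TCP orientation; "ft_force": force on the tool from outside, world axes, zero at the start; "torque": the same for the moment, N m; "grip_width": opening from 0.0 (shut) to 1.0 (fully open).
Only numpy, scipy, OpenCV 4.12 (cv2) and the standard library are available. Lean on these libraries where they do the work, as an engineer would, in place of code of your own. Each camera call takes 0.05 s, during which the arm holds its last target.

TASK

Put the cigar maker's two measuring tools away: fold the wooden rule and the steel callipers fully shut, lay each flat on the floor of its own lane of the wooden case (rule in the long lane, callipers in the short one) and slide it gently back under the keeper lip until it just touches the back board. The callipers spring partly open when let go, so keep them squeezed shut until they are home; leave the tin, the blade and the mould where they are.

Things in the scene. Friction and masses are not known exactly. Their poses are not given: they have to be found in the camera images.
- rule: Wooden folding rule, brass knuckle and ends, lying flat, about 110 g. Two leaves 13 mm wide, 18 mm thick run from an upright hinge pin to 148 mm from it. Round knuckle, radius 13 mm, on the pin; shut it is a bar 161 x 26 x 18 mm. Origin: on the pin, underside. x: from the pin along the inner edge of the first leaf, which fills y = 0 to 13 mm; z up.
- rule_leaf (a joint): Opening angle of the rule, rad; 0 = shut. Shut, the second leaf fills y = 0 to -13 mm; it is turned by this angle clockwise (seen from above) about the pin, so the V's middle points along the rule's x turned clockwise by half this angle. Friction joint (about 0.03 N m): stays where it is put.
- rule_mid (a point): Middle of the folded rule's length, width and thickness: fixed to the first leaf, 67.5 mm from the pin along the rule's x, 9 mm above its underside. Axes as the rule's.
- callipers: Steel callipers, two straight slotted legs on a round pivot, lying flat, about 200 g. Legs 11 mm wide, 18 mm thick, ends 118 mm from the pin; knuckle radius 11 mm; shut they are a bar 129 x 22 x 18 mm. Origin: on the pin, underside. x: from the pin along the inner edge of the first leg, which fills y = 0 to 11 mm; z up.
- callipers_leg (a joint): Opening angle of the callipers, rad; 0 = shut; the second leg (y = 0 to -11 mm when shut) is turned by this angle clockwise seen from above. A spring (0.16 N m per rad about 0.85 rad) and pivot friction (0.045 N m): let go when shut, they spring open to about 0.4 rad lying on the bench, farther when lifted.
- callipers_mid (a point): Middle of the folded callipers' length, width and thickness: fixed to the first leg, 53.5 mm from the pin along the callipers' x, 9 mm above their underside. Axes as the callipers'.
- case: Open wooden case fixed to the bench, 201 x 176 mm, floor 6 mm up. Origin under its centre, x to its back board (inner face x = 90.5 mm, 37 mm high). A keeper lip along the board overhangs 14 mm (x 76.5 to 90.5), underside 31, top 37 mm up. Other walls and inner blocks are 20 mm high: blocks at x -90.5 to -58 and 58 to 90.5 mm leave two lanes along x; an open bay between is for the fingers.
- lane_long (a point): Home point of the long lane, on the case's floor, axes as the case's: the folded rule's middle lies above it when the rule (either end first) touches the back board. Lane 30 mm wide, 14 mm deep, 181 mm long from the front wall to the back board (80.5 mm past this point), so the rule drops in short of the lip, then slides 14 to 20 mm.
- lane_short (a point): Home point of the short lane, on the case's floor, axes as the case's: the folded callipers' middle lies above it when they (either end first) touch the back board, 64.5 mm past it. Lane 26 mm wide, 149 mm long, from a 20 mm high filler to the board. Guide blocks 10 mm wide flank it from 48.5 to 84 mm before this point; beyond, the bay is open at the sides.
- tin: Bystander: white open tin, 68 mm across, 45 mm high, origin under its centre.
- blade: Bystander: flat rounded steel blade about 120 x 115 mm lying on the bench, up to 8 mm high, origin near its middle.
- mould: Bystander: dark wooden mould 100 x 300 x 30 mm holding a row of ten cigars, origin under its centre.
There are look-alikes about, which are no part of the job. Of the things that look like the callipers, the smaller one is meant. There is more than one size of the rule; the job needs the larger.

How it is judged:
By the outcome, as a careful person would: the job done as asked, in the order asked, and still so for the second after the job is handed in, with the robot touching nothing.
It also fails if it takes over 72 s, if anything falls off the work surface, if the arm or the gripper's body presses on something with over 40 N, if the wrist force passes 120 N, or if a joint passes its speed limit or range.

## Working session

There is one attempt and no reset: what is moved stays moved. The work goes in short steps, Python scripts to look and compute and a tool call to move; the robot and the scene stay as the last step left them, time stands still between calls to the robot, and variables do not carry over. Pictures are saved under pics/ and viewed, and the job is handed in when it is done.

Besides the shell and the picture viewer there is one more tool, called after "Call:" by a JSON object that holds its "fn" and its "kwargs". carry_out: Moves the arm, as the interface text tells. Its arguments: {"type":"object","properties":{"motion":{"type":"array","items":{"type":"array","items":{"type":"array","items":{"type":"number"}}}},"grip":{"type":"number"},"squeeze":{"type":"number"}},"required":["motion"]}

```bash
ls; mkdir -p pics; python3 - <<'E'
from workcell import arm
import cv2,pickle
s=arm.get_state();print(s)
for n in ("scene","top","wrist"):
    d=arm.get_image(n);cv2.imwrite(f"pics/{n}0.png",d["img"]);pickle.dump(d,open(f"pics/{n}0.pkl","wb"))
    print(n,{k:v for k,v in d.items() if k!="img"})
E
```

```text
pics
{'time_s': 0.0, 'qpos': array([-1.46739720e+00,  3.13440271e-01,  1.49842923e+00, -1.87060062e-05,
        1.33101458e+00, -2.23376059e-01]), 'qd': array([-0.00033615,  0.00058892, -0.00063827, -0.00068833,  0.00104472,
        0.00016949]), 'effort': array([ 2.69540942e-04, -4.12273443e+01, -2.59740919e+01, -4.99814735e-05,
        4.27841151e-03, -4.42238353e-07]), 'eef_pos': array([ 0.1684885 , -0.49695554,  0.23074301]), 'tool_rot': array([-3.14032929e+00, -2.68367286e-04,  3.26779466e-01]), 'ft_force': array([-0.52739723,  0.05592689, -0.00298501]), 'torque': array([0.02832409, 0.02641112, 0.05523373]), 'grip_width': 0.9983849647937661}
scene {'camera_matrix': array([[462.20852788,   0.        , 257.01708631],
       [  0.        , 462.20852788, 189.28388528],
       [  0.        ,   0.        ,   1.        ]]), 'world_from_camera': array([[-0.72393242, -0.46333445,  0.51111941,  1.17688063],
       [ 0.68984393, -0.47964143,  0.54227248,  0.73235705],
       [-0.00609948,  0.74516125,  0.66685644,  0.89986757],
       [ 0.        ,  0.        ,  0.        ,  1.        ]])}
[... 274 characters left out ...]
3055 , -0.00878074,  0.03621354,  0.05249036],
       [ 0.03551306,  0.06989089,  0.99692231,  1.14609566],
       [ 0.        ,  0.        ,  0.        ,  1.        ]])}
wrist {'camera_matrix': array([[290.36394972,   0.        , 257.51565359],
       [  0.        , 290.36394972, 190.3098461 ],
       [  0.        ,   0.        ,   1.        ]]), 'mount': array([[-5.18137268e-04,  9.62159000e-01,  2.72488148e-01,
         7.02444986e-02],
       [ 9.99999449e-01,  2.49832825e-04,  1.01934005e-03,
         1.36476645e-03],
       [ 9.12690716e-04,  2.72488526e-01, -9.62158599e-01,
        -1.43588253e-01],
       [ 0.00000000e+00,  0.00000000e+00,  0.00000000e+00,
         1.00000000e+00]])}
```

View pics/top0.png

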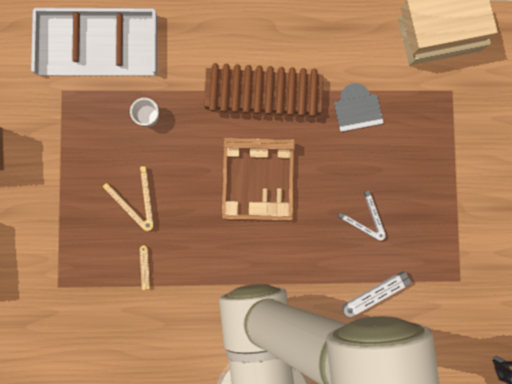

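View pics/scene0.png

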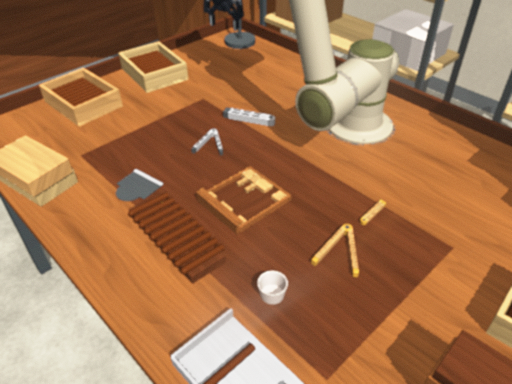

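View pics/wrist0.png

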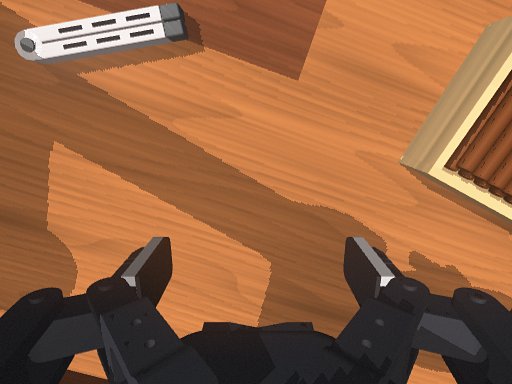

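```bash
cat > h.py <<'E'
import numpy as np,cv2,pickle
from scipy.spatial.transform import Rotation as R
def wfc(d,state=None):
    if "world_from_camera" in d: return d["world_from_camera"]
    T=np.eye(4);T[:3,:3]=R.from_euler("xyz",state["tool_rot"]).as_matrix();T[:3,3]=state["eef_pos"]
    return T@d["mount"]
def ray(d,uv,z,state=None):
    """pixels Nx2 -> world pts on plane z"""
    T=wfc(d,state);uv=np.atleast_2d(np.asarray(uv,float));K=d["camera_matrix"]
    p=np.c_[uv,np.ones(len(uv))]@np.linalg.inv(K).T
    p=p*[1,-1,-1]; v=p@T[:3,:3].T;o=T[:3,3]
    return o+v*((z-o[2])/v[:,2])[:,None]
def proj(d,P,state=None):
    T=np.linalg.inv(wfc(d,state));P=np.atleast_2d(P)
    c=P@T[:3,:3].T+T[:3,3];c=c*[1,-1,-1]
    q=c@d["camera_matrix"].T;return q[:,:2]/q[:,2:]
def load(n): return pickle.load(open(f"pics/{n}.pkl","rb"))
def crop(img,x0,y0,x1,y1,s,name):
    cv2.imwrite(f"pics/{name}.png",cv2.resize(img[y0:y1,x0:x1],None,fx=s,fy=s,interpolation=cv2.INTER_CUBIC))
E
python3 - <<'E'
from h import *
t=load("top0")
im=t["img"]
crop(im,95,155,170,295,4,"c_rule");crop(im,330,180,420,320,4,"c_cal");crop(im,215,130,305,225,6,"c_case")
E
```

```text
(no output)
```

View pics/c_rule.png

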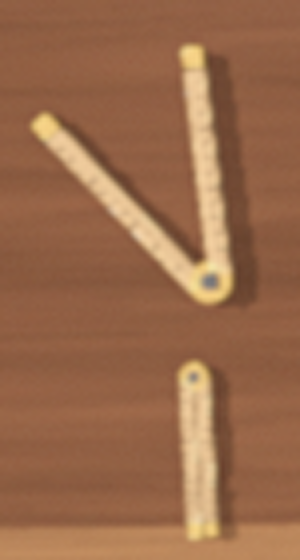

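View pics/c_cal.png

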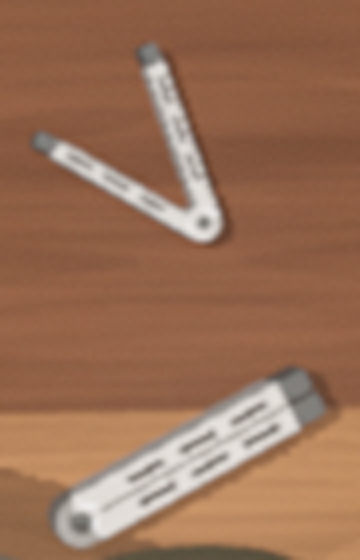

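View pics/c_case.png

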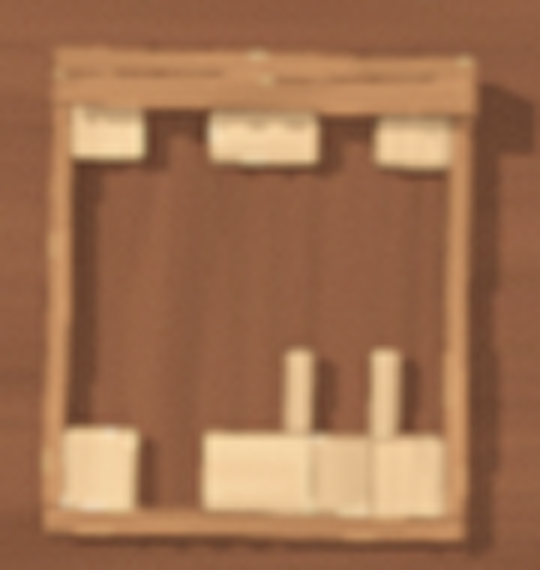

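```bash
cat >> h.py <<'E'
def vfit(P,pin0,w,rmin,rmax):
    """P Nx2 points of a V on top plane; approx pin; leaf width w. returns pin, angles"""
    d=P-pin0;r=np.hypot(*d.T);a=np.arctan2(d[:,1],d[:,0]);
    m=(r>rmin)&(r<rmax);lines=[]
    # split by 2-means on angle
    c=np.array([np.exp(1j*x) for x in a[m]]);ph=np.angle(c/ (c.mean()/abs(c.mean())))
    _,lab,cen=cv2.kmeans(ph.astype(np.float32)[:,None],2,None,(3,50,1e-6),5,cv2.KMEANS_PP_CENTERS)
    Q=P[m];out=[]
    order=np.argsort(cen[:,0]) # small angle first (clockwise), then ccw
    for i,k in enumerate(order):
        q=Q[lab[:,0]==k].astype(np.float32)
        vx,vy,x,y=cv2.fitLine(q,cv2.DIST_HUBER,0,.001,.001)[:,0]
        v=np.array([vx,vy]);c=np.array([x,y])
        if v@(c-pin0)<0:v=-v
        n=np.array([-v[1],v[0]]) # left
        s=-1 if i==1 else 1  # ccw leaf: inner edge is on its right
        out.append((c+s*n*w/2,v))
    (c1,v1),(c2,v2)=out
    t=np.linalg.solve(np.c_[v1,-v2],c2-c1)
    pin=c1+t[0]*v1
    angs=[np.arctan2(v[1],v[0]) for _,v in out]
    return pin,angs  # cw leaf (second), ccw leaf (first)
E
python3 - <<'E'
from h import *
t=load("top0");im=t["img"];hsv=cv2.cvtColor(im,cv2.COLOR_BGR2HSV)
s=load("scene0")
print("rule px",im[200,120],hsv[190,145],"cal",im[210,375],"bench",hsv[200,190])
mr=((hsv[...,2]>180)&(hsv[...,0]>12)).astype(np.uint8)
mc=((hsv[...,1]<60)&(hsv[...,2]>110)).astype(np.uint8)
for nm,m,roi,pin0,w,rm in (("rule",mr,(95,160,160,235),(147.5,225.5),.013,(.03,.135)),("cal",mc,(335,187,390,243),(380.7,235.5),.011,(.03,.105))):
    x0,y0,x1,y1=roi;k=np.zeros_like(m);k[y0:y1,x0:x1]=m[y0:y1,x0:x1]
    ys,xs=np.nonzero(k);P=ray(t,np.c_[xs,ys],.018)[:,:2];p0=ray(t,pin0,.018)[0,:2]
    pin,a=vfit(P,p0,w,*rm);print(nm,len(xs),"pin",pin.round(4),p0.round(4),"angs deg",np.degrees(a).round(1),"maxr",np.hypot(*(P-pin).T).max().round(4))
# case corners from crop
cc=np.array([[45,535],[465,540],[478,60],[55,50]])/6+[215,130]
print(ray(t,cc[:2],.02).round(4),ray(t,cc[2:],.037).round(4))
for uv in [(144,248),(145,288),(352,312),(407,277)]: print(uv,ray(t,uv,.018).round(3))
E
```

```text
rule px [153 200 236] [ 17  90 232] cal [173 179 187] bench [ 11 137 143]
rule 725 pin [0.43   0.2839] [0.4299 0.2826] angs deg [ 7.4 43.4] maxr 0.15
cal 595 pin [ 0.3986 -0.3014] [ 0.398  -0.3035] angs deg [18.5 59.5] maxr 0.1179
[[ 0.4436  0.096   0.02  ]
 [ 0.4396 -0.0797  0.02  ]] [[ 0.6399 -0.0866  0.037 ]
 [ 0.6448  0.09    0.037 ]]
(144, 248) [[0.374 0.291 0.018]]
(145, 288) [[0.276 0.288 0.018]]
(352, 312) [[ 0.209 -0.225  0.018]]
(407, 277) [[ 0.293 -0.367  0.018]]
```

```bash
cat >> h.py <<'E'
def plan(cur,tgt,n=None,step=4.8):
    """cur,tgt = x,y,z,yaw (m,rad) tool pointing down. prints equal rows: shift (tool axes at each row), turn units"""
    cur=np.array(cur,float);tgt=np.array(tgt,float);dy=(tgt[3]-cur[3]+np.pi)%(2*np.pi)-np.pi
    d=(tgt[:3]-cur[:3]);tu=-np.degrees(dy)/8
    n=n or max(int(np.ceil(np.linalg.norm(d)*100/step)),int(np.ceil(abs(tu))),1)
    rows=[]
    for i in range(n):
        y=cur[3]+dy*i/n
        x_=np.array([np.cos(y),np.sin(y),0]);y_=np.array([np.sin(y),-np.cos(y),0])
        s=d/n*100;rows.append([round(float(s@x_),2),round(float(s@y_),2),round(float(-s[2]),2),round(float(tu/n),3)])
    print(n,rows);return rows
def pose(s): return [*s["eef_pos"],s["tool_rot"][2]]
E
python3 - <<'E'
from h import *
from workcell import arm
s=arm.get_state();p=pose(s);print(np.round(p,4),s["time_s"])
plan(p,[.34,0,.22,0.0])
plan([.34,0,.22,0],[.42,.28,.16,.443])
E
```

```text
[ 0.1685 -0.497   0.2309  0.3268] 0.15
11 [[2.93, -3.78, 0.1, 0.213], [2.81, -3.86, 0.1, 0.213], [2.7, -3.95, 0.1, 0.213], [2.58, -4.02, 0.1, 0.213], [2.46, -4.1, 0.1, 0.213], [2.34, -4.17, 0.1, 0.213], [2.21, -4.24, 0.1, 0.213], [2.08, -4.3, 0.1, 0.213], [1.96, -4.36, 0.1, 0.213], [1.82, -4.42, 0.1, 0.213], [1.69, -4.47, 0.1, 0.213]]
7 [[1.14, -4.0, 0.86, -0.453], [1.39, -3.92, 0.86, -0.453], [1.64, -3.82, 0.86, -0.453], [1.88, -3.71, 0.86, -0.453], [2.11, -3.59, 0.86, -0.453], [2.33, -3.45, 0.86, -0.453], [2.54, -3.29, 0.86, -0.453]]
```

Call:
{"fn": "carry_out", "kwargs": {"motion": [[[2.9,-3.8,0.1,0.21],[2.8,-3.9,0.1,0.21],[2.7,-3.9,0.1,0.21],[2.6,-4.0,0.1,0.21],[2.5,-4.1,0.1,0.21],[2.3,-4.2,0.1,0.21],[2.2,-4.2,0.1,0.21],[2.1,-4.3,0.1,0.21],[2.0,-4.4,0.1,0.21],[1.8,-4.4,0.1,0.21],[1.7,-4.5,0.1,0.23],[0,0,0,0]]], "grip": 0, "squeeze": 30}}

```text
time_s: 1.35
eef_pos: [0.3395, 0.0055, 0.2202]
tool_rot: [-3.14, 0.0, 0.01]
ft_force: [-0.2, -0.3, 0.0]
grip_width: 1.002
```

```bash
cat >> h.py <<'E'
def snap(n,name):
    from workcell import arm
    s=arm.get_state();d=arm.get_image(n);d["state"]=s
    cv2.imwrite(f"pics/{name}.png",d["img"]);pickle.dump(d,open(f"pics/{name}.pkl","wb"))
    print(name,s["time_s"],np.round(pose(s),4),"rp",np.round(s["tool_rot"][:2],4),"F",np.round(s["ft_force"],2),"g",round(s["grip_width"],3));return d
E
python3 - <<'E'
from h import *
snap("wrist","w1")
E
```

```text
w1 1.35 [0.3395 0.0055 0.2202 0.0101] rp [-3.1404  0.    ] F [-0.23 -0.33  0.02] g 1.002
```

View pics/w1.png

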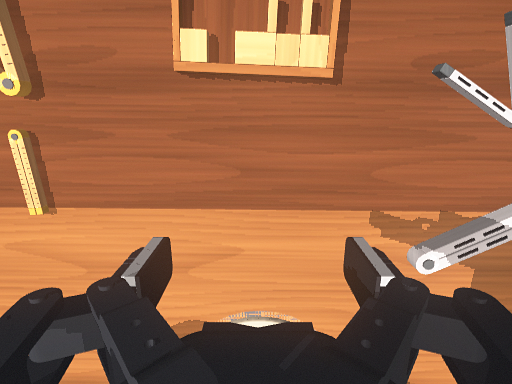

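Call:
{"fn": "carry_out", "kwargs": {"motion": [[[4.0,0,0,0],[4.0,0,0,0],[4.0,0,0,0.07],[0,0,0,0],[0,0,0,0]]]}}

```text
time_s: 1.9
eef_pos: [0.459, -0.0008, 0.2196]
tool_rot: [-3.141, 0.002, -0.01]
ft_force: [-0.5, 0.2, 0.5]
grip_width: 0.999
```

```bash
python3 - <<'E'
from h import *
d=snap("wrist","w2")
crop(d["img"],150,20,370,215,3.4,"w2c")
plan(pose(d["state"]),[.42,.28,.16,.443])
E
```

```text
w2 1.9 [ 0.459  -0.0008  0.2196 -0.0098] rp [-3.1414e+00  1.9000e-03] F [-0.5   0.17  0.49] g 0.999
7 [[-0.6, -4.01, 0.85, -0.463], [-0.34, -4.04, 0.85, -0.463], [-0.07, -4.05, 0.85, -0.463], [0.19, -4.05, 0.85, -0.463], [0.45, -4.02, 0.85, -0.463], [0.71, -3.99, 0.85, -0.463], [0.96, -3.93, 0.85, -0.463]]
```

View pics/w2c.png

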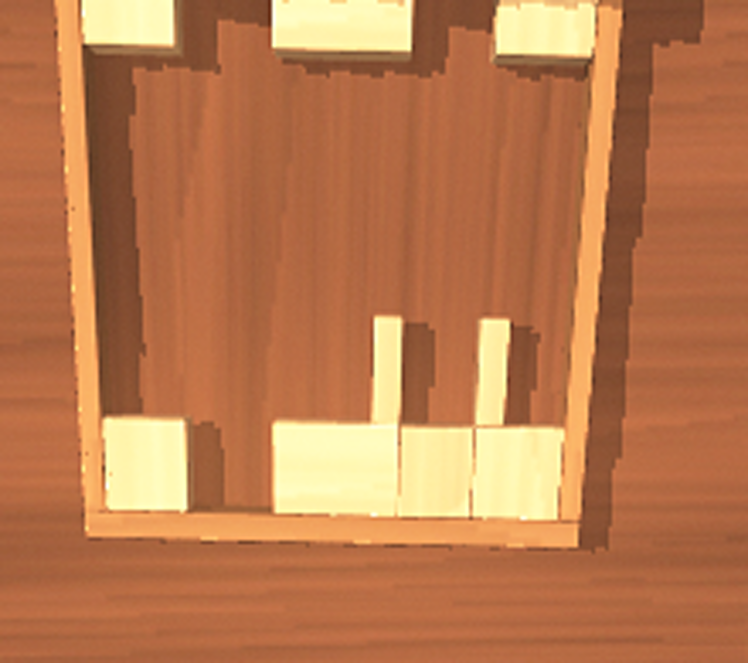

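```bash
python3 - <<'E'
from h import *
d=load("w2");st=d["state"]
pts=dict(LfTL=(104,418),LfTR=(187,418),LfBR=(187,510),MfTL=(273,423),MfBL=(273,513),fillL=(399,426),fillR=(473,427),fillBL=(401,516),fillBR=(474,518),g1TR=(402,318),g2TL=(480,319),g1TL=(373,318),RfTR=(558,429),RfBR=(562,517),
 Lb_R=(177,41),Mb_L=(273,49),Mb_R=(411,47),Rb_L=(496,55),wallL=(86,537),wallR=(578,546))
W={}
for k,v in pts.items():
    W[k]=ray(d,(np.array(v)+.5)/3.4-.5+[150,20],.02,st)[0,:2];print(k,W[k].round(4))
yawL=[np.arctan2(*(W["LfTR"]-W["LfBR"])[::-1]),np.arctan2(*(W["Lb_R"]-W["LfTR"])[::-1]),np.arctan2(*(W["Mb_L"]-W["MfTL"])[::-1])]
yawS=[np.arctan2(*(W["g1TR"]-W["fillBL"])[::-1]),np.arctan2(*(W["Rb_L"]-W["g2TL"])[::-1]),np.arctan2(*(W["Mb_R"]-W["g1TR"])[::-1])]
print(np.degrees(yawL),np.degrees(yawS))
f=W["fillR"]-W["LfTL"];print("front blocks edge yaw",np.degrees(np.arctan2(f[1],f[0]))+90)
f=W["wallR"]-W["wallL"];print("wall",np.degrees(np.arctan2(f[1],f[0]))+90,np.hypot(*f))
f=W["Rb_L"]-W["Lb_R"];print("back",np.degrees(np.arctan2(f[1],f[0]))+90)
E
```

```text
LfTL [0.4911 0.0891]
LfTR [0.4908 0.0604]
LfBR [0.4584 0.0624]
MfTL [0.4887 0.0308]
MfBL [0.457  0.0319]
fillL [ 0.4873 -0.0128]
fillR [ 0.4867 -0.0384]
fillBL [ 0.4555 -0.0134]
fillBR [ 0.4545 -0.0394]
g1TR [ 0.5234 -0.0138]
g2TL [ 0.5228 -0.04  ]
g1TL [ 0.5235 -0.0041]
RfTR [ 0.4857 -0.0678]
RfBR [ 0.4545 -0.0706]
Lb_R [0.6078 0.0565]
Mb_L [0.6053 0.0265]
Mb_R [ 0.6054 -0.0167]
Rb_L [ 0.6028 -0.0434]
wallL [0.4489 0.099 ]
wallR [ 0.4439 -0.0768]
[-3.45549825 -1.92740022 -2.08680567] [-0.3308481  -2.3791407  -1.99961345]
front blocks edge yaw -1.975953994710153
wall -1.6560617086784504 0.17585666770698755
back -2.8722983357175025
```

Call:
{"fn": "carry_out", "kwargs": {"motion": [[[-0.6,-4.0,0.8,-0.46],[-0.3,-4.0,0.8,-0.46],[-0.1,-4.0,0.9,-0.46],[0.2,-4.0,0.9,-0.46],[0.4,-4.0,0.9,-0.46],[0.7,-4.0,0.9,-0.46],[1.0,-3.9,0.9,-0.46],[0,0,0,0],[0,0,0,0]]]}}

```text
time_s: 2.85
eef_pos: [0.42, 0.279, 0.1596]
tool_rot: [3.141, 0.0, 0.442]
ft_force: [0.2, -0.7, 0.2]
grip_width: 0.998
```

```bash
python3 - <<'E'
from h import *
d=snap("wrist","w3")
E
```

```text
w3 2.85 [0.42   0.279  0.1596 0.4415] rp [3.1413 0.    ] F [ 0.19 -0.69  0.23] g 0.998
```

View pics/w3.png

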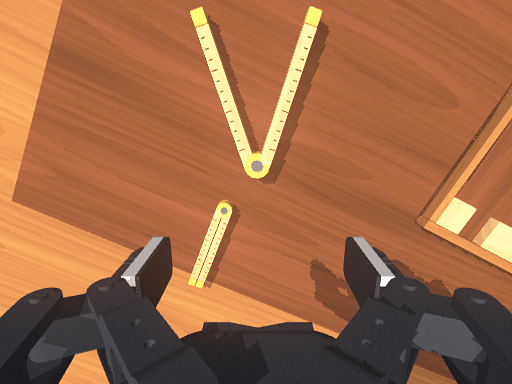

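Two rules: the open one with pin at (256,166) (leaves 148 mm by the ray cast), and a shut, shorter one at (212,245), about 100 mm. The open one is the larger and is the target; its enlarged crop is c_rule. Next I refine its pose.

```bash
python3 - <<'E'
from h import *
d=load("w3");st=d["state"];im=d["img"];hsv=cv2.cvtColor(im,cv2.COLOR_BGR2HSV)
m=((hsv[...,0]>20)&(hsv[...,0]<36)&(hsv[...,2]>190)).astype(np.uint8)
m[185:]=0;m[:,:170]=0;m[:,345:]=0
cv2.imwrite("pics/m.png",m*255)
ys,xs=np.nonzero(m);P=ray(d,np.c_[xs,ys],.018,st)[:,:2]
p0=ray(d,(256,166),.018,st)[0,:2]
pin,a=vfit(P,p0,.013,.03,.135);print(len(xs),pin.round(4),p0.round(4),np.degrees(a).round(2),np.hypot(*(P-pin).T).max())
print(ray(d,[(198,8),(318,8),(224,203),(198,287)],.018,st).round(4))
mid=np.mean(a);g=pin+.066*np.array([np.cos(mid),np.sin(mid)]);print("mid",mid,"grasp",g.round(4))
w=lambda r:2*(r*np.sin((a[1]-a[0])/2)+.013*np.cos((a[1]-a[0])/2))
print("outer widths",[round(w(r),4) for r in (.055,.066,.077)])
plan(pose(st),[*g,.06,mid]);plan([*g,.06,mid],[*g,.0035,mid],n=3)
E
```

```text
4220 [0.4331 0.285 ] [0.4331 0.2854] [ 7.48 43.51] 0.14869812805276253
[[0.5374 0.3901 0.018 ]
 [0.5818 0.296  0.018 ]
 [0.3838 0.2988 0.018 ]
 [0.2798 0.2856 0.018 ]]
mid 0.44498447 grasp [0.4927 0.3134]
outer widths [np.float32(0.0587), np.float32(0.0655), np.float32(0.0724)]
3 [[2.68, -0.0, 3.32, -0.008], [2.68, 0.0, 3.32, -0.008], [2.68, 0.0, 3.32, -0.008]]
3 [[0.0, 0.0, 1.88, -0.0], [0.0, 0.0, 1.88, -0.0], [0.0, 0.0, 1.88, -0.0]]
```

View pics/m.png

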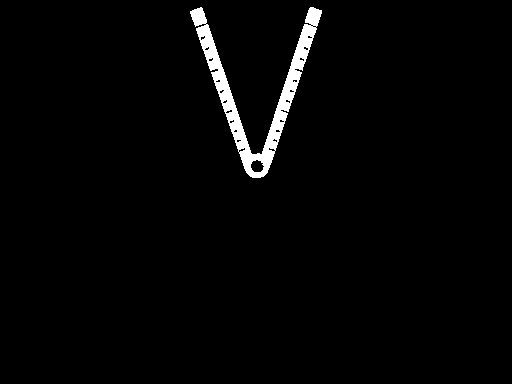

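Call:
{"fn": "carry_out", "kwargs": {"motion": [[[2.7,0,3.3,0],[2.7,0,3.3,0],[2.7,0,3.3,0],[0,0,2.0,0],[0,0,2.0,0],[0,0,1.7,0],[0,0,0,0],[0,0,0,0]]]}}

```text
time_s: 3.7
eef_pos: [0.4945, 0.3132, 0.0043]
tool_rot: [3.141, -0.001, 0.44]
ft_force: [-0.2, 0.3, 0.1]
grip_width: 0.998
```

```bash
python3 - <<'E'
from h import *
d=snap("wrist","w4")
E
```

```text
w4 3.7 [0.4945 0.3132 0.0043 0.4395] rp [ 3.1415e+00 -9.0000e-04] F [-0.22  0.26  0.13] g 0.998
```

View pics/w4.png

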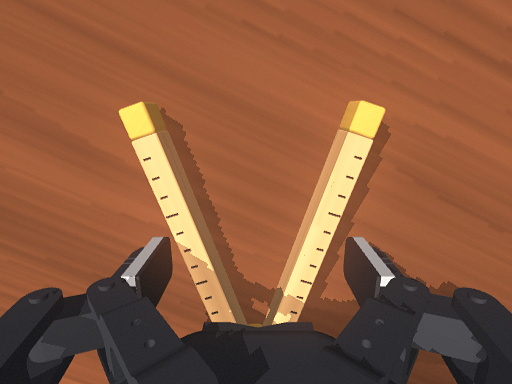

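Call:
{"fn": "carry_out", "kwargs": {"motion": [[[0,0,0,0],[0,0,0,0],[0,0,0,0],[0,0,0,0],[0,0,0,0],[0,0,0,0],[0,0,0,0],[0,0,0,0]]], "grip": 1, "squeeze": 30}}

```text
time_s: 4.55
eef_pos: [0.4941, 0.3143, 0.0038]
tool_rot: [3.141, -0.001, 0.441]
ft_force: [0.5, -1.9, 6.0]
grip_width: 0.291
```

```bash
python3 - <<'E'
from h import *
d=snap("wrist","w5")
E
```

```text
w5 4.55 [0.4941 0.3143 0.0038 0.4414] rp [ 3.1414e+00 -9.0000e-04] F [ 0.52 -1.88  5.98] g 0.291
```

View pics/w5.png

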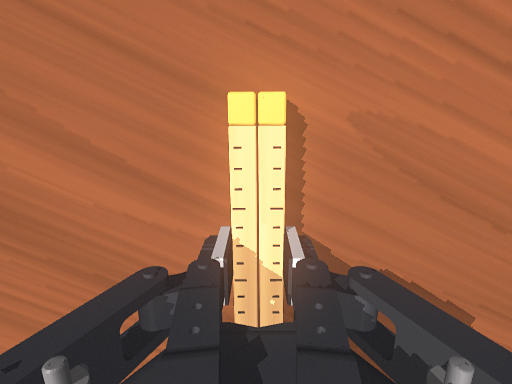

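```bash
python3 - <<'E'
from h import *
d=load("w5");st=d["state"];p=pose(st)
P=ray(d,[(229,92.5),(285,92.5),(229,124),(285,125),(257.5,92.5),(258,300)],.018,st)
y=p[3];X=np.array([np.cos(y),np.sin(y)]);Y=np.array([np.sin(y),-np.cos(y)])
for q in P: print(q.round(4),"tool",((q[:2]-p[:2])@X).round(4),((q[:2]-p[:2])@Y).round(4))
E
```

```text
[0.5586 0.3566 0.018 ] tool 0.0764 -0.0107
[0.5687 0.3352 0.018 ] tool 0.0764 0.013
[0.5467 0.3513 0.018 ] tool 0.0634 -0.011
[0.5568 0.3291 0.018 ] tool 0.063 0.0133
[0.5638 0.3457 0.018 ] tool 0.0764 0.0014
[0.4716 0.3019 0.018 ] tool -0.0257 0.0016
```

```bash
python3 - <<'E'
from h import *
from workcell import arm
p=pose(arm.get_state())
up=[p[0],p[1],.09,p[3]]
plan(p,up,n=3)
plan(up,[.5453,.0437,.09,-.0355],n=8)
E
```

```text
3 [[0.0, 0.0, -2.87, -0.0], [0.0, 0.0, -2.87, -0.0], [0.0, 0.0, -2.87, -0.0]]
8 [[-0.87, 3.33, -0.0, 0.427], [-0.67, 3.38, -0.0, 0.427], [-0.46, 3.41, -0.0, 0.427], [-0.26, 3.43, -0.0, 0.427], [-0.05, 3.44, -0.0, 0.427], [0.15, 3.44, -0.0, 0.427], [0.35, 3.42, -0.0, 0.427], [0.56, 3.4, -0.0, 0.427]]
```

Call:
{"fn": "carry_out", "kwargs": {"motion": [[[0,0,-1.5,0],[0,0,-3.0,0],[0,0,-4.1,0],[-0.9,3.3,0,0.43],[-0.7,3.4,0,0.43],[-0.5,3.4,0,0.43],[-0.3,3.4,0,0.43],[0,3.4,0,0.43],[0.2,3.4,0,0.42],[0.3,3.4,0,0.42],[0.6,3.4,0,0.42],[0,0,0,0]]]}}

```text
time_s: 5.8
eef_pos: [0.5445, 0.0414, 0.0899]
tool_rot: [3.141, -0.001, -0.04]
ft_force: [-0.1, -0.0, -1.2]
grip_width: 0.293
```

```bash
python3 - <<'E'
from h import *
snap("wrist","w6");d=snap("top","t6");crop(d["img"],205,120,315,235,5,"t6c")
E
```

```text
w6 5.8 [ 0.5445  0.0414  0.0899 -0.0401] rp [ 3.1409e+00 -6.0000e-04] F [-0.13 -0.01 -1.18] g 0.293
t6 5.85 [ 0.544   0.0433  0.0897 -0.0375] rp [-3.1415e+00  1.0000e-04] F [-0.23  0.35 -1.27] g 0.288
```

View pics/w6.png

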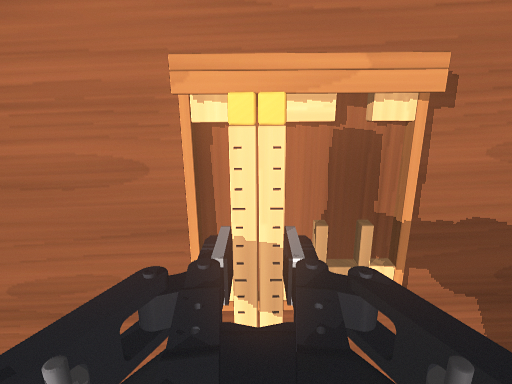

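View pics/t6c.png

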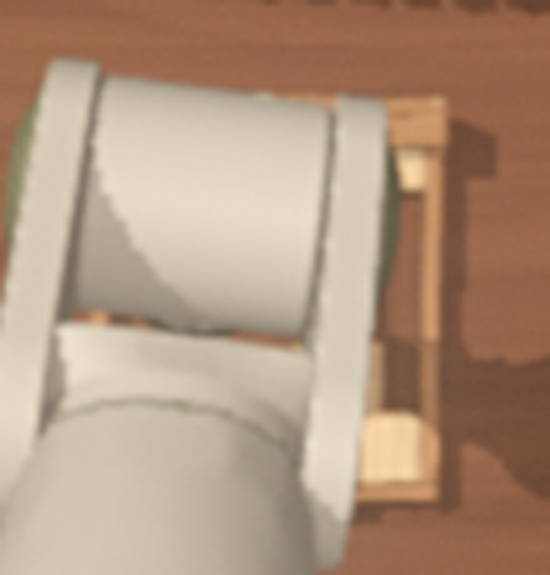

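```bash
python3 - <<'E'
from h import *
d=snap("wrist","w7");crop(d["img"],150,40,470,290,2.5,"w7c")
E
```

```text
w7 5.9 [ 0.5437  0.0445  0.0896 -0.0355] rp [-3.1413e+00  3.0000e-04] F [-0.49  1.   -1.67] g 0.293
```

View pics/w7c.png

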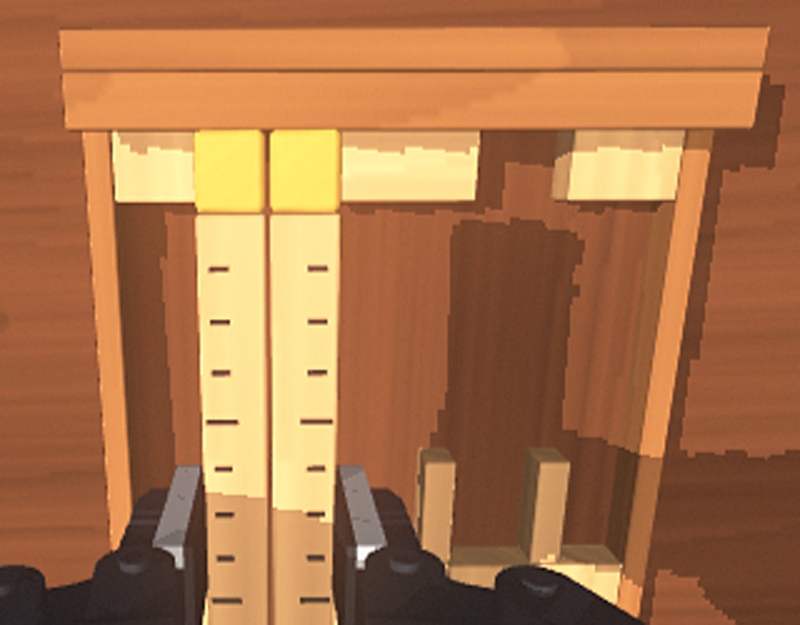

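```bash
python3 - <<'E'
from h import *
d=load("w7");st=d["state"];p=pose(st)
y=p[3];X=np.array([np.cos(y),np.sin(y)]);Y=np.array([np.sin(y),-np.cos(y)])
def m(n,uv,z):
    q=ray(d,(np.array(uv)+.5)/2.5-.5+[150,40],z,st)[0,:2];e=q-p[:2];print(n,"world",q.round(4),"tool",(e@X*1e3).round(1),(e@Y*1e3).round(1))
zt=p[2]-.0038+.018
m("tipL",(195,129),zt);m("tipR",(340,129),zt);m("edL",(202,400),zt);m("edR",(337,400),zt)
m("lipL",(66,129),.037);m("lipR",(754,127),.037)
m("midR",(476,201),.02);m("rightL",(570,198),.02);m("rightR",(675,201),.02);m("leftL",(116,202),.02)
m("g1 TL",(425,450),.02);m("g1 TR",(455,450),.02);m("g2 TL",(527,449),.02);m("g2 TR",(570,449),.02)
m("boardtopback L",(61,30),.037);m("boardtopback R",(769,28),.037)
E
```

```text
tipL world [0.6216 0.0536] tool 77.4 -11.8
tipR world [0.6207 0.0291] tool 77.4 12.7
edL world [0.5736 0.0553] tool 29.4 -11.9
edR world [0.5727 0.0301] tool 29.4 13.3
lipL world [0.6265 0.0931] tool 80.9 -51.5
lipR world [ 0.6206 -0.0829] tool 81.3 124.6
midR world [ 0.6039 -0.0173] tool 62.3 59.6
rightL world [ 0.6037 -0.044 ] tool 63.1 86.4
rightR world [ 0.6018 -0.0741] tool 62.2 116.4
leftL world [0.6073 0.0855] tool 62.0 -43.2
g1 TL world [ 0.5282 -0.0044] tool -13.8 49.5
g1 TR world [ 0.5278 -0.0139] tool -13.8 58.9
g2 TL world [ 0.5274 -0.0364] tool -13.5 81.5
g2 TR world [ 0.5269 -0.0499] tool -13.5 95.0
boardtopback L world [0.6497 0.0917] tool 104.2 -50.9
boardtopback R world [ 0.6438 -0.0832] tool 104.5 124.1
```

Call:
{"fn": "carry_out", "kwargs": {"motion": [[[0,0,1.5,0],[0,0,1.5,0],[0,0,1.0,0],[0,0,0,0],[0,0,0,0],[0,0,0,0],[0,0,0,0]]]}}

```text
time_s: 6.65
eef_pos: [0.5442, 0.0447, 0.0499]
tool_rot: [3.142, -0.001, -0.035]
ft_force: [-0.6, -0.9, -1.2]
grip_width: 0.294
```

```bash
python3 - <<'E'
from h import *
d=snap("wrist","w8");crop(d["img"],100,0,500,260,2,"w8c")
E
```

```text
w8 6.65 [ 0.5442  0.0447  0.0499 -0.0347] rp [ 3.1415e+00 -1.1000e-03] F [-0.64 -0.92 -1.2 ] g 0.294
```

View pics/w8c.png

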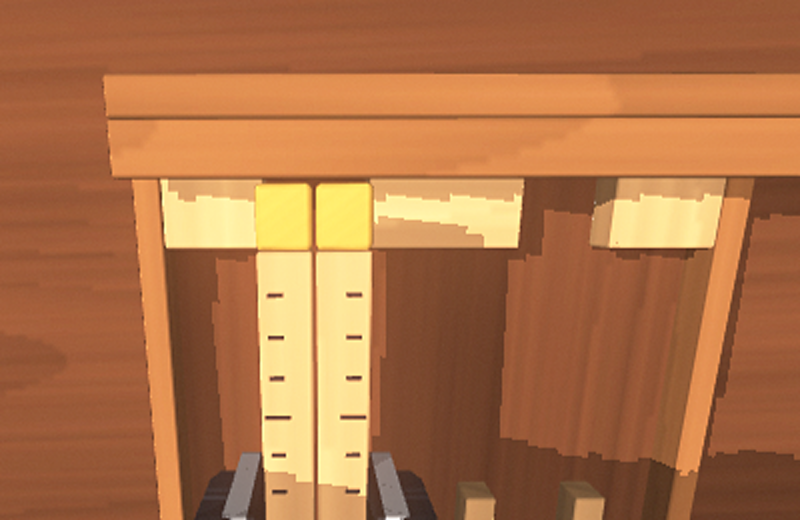

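```bash
python3 - <<'E'
from h import *
d=load("w8");st=d["state"];p=pose(st)
y=p[3];X=np.array([np.cos(y),np.sin(y)]);Y=np.array([np.sin(y),-np.cos(y)])
def m(n,uv,z):
    q=ray(d,(np.array(uv)+.5)/2-.5+[100,0],z,st)[0,:2];e=q-p[:2];print(n,"world",q.round(4),"tool",(e@X*1e3).round(1),(e@Y*1e3).round(1))
zt=p[2]-.0038+.018
m("tipL",(256,184),zt);m("tipR",(372,184),zt);m("edL",(261,400),zt);m("edR",(370,400),zt)
m("lipL",(112,177),.037)
m("lipR",(752,176),.037)
m("leftL",(165,248),.02);m("midR",(519,247),.02);m("rightL",(610,247),.02);m("rightR",(714,248),.02)
E
```

```text
tipL world [0.6218 0.0539] tool 77.2 -11.8
tipR world [0.621  0.0294] tool 77.2 12.7
edL world [0.574  0.0557] tool 29.4 -12.0
edR world [0.5731 0.0303] tool 29.3 13.5
lipL world [0.6263 0.0931] tool 80.4 -51.2
lipR world [ 0.6208 -0.0699] tool 80.5 111.9
leftL world [0.6076 0.0858] tool 61.9 -43.2
midR world [ 0.6042 -0.0174] tool 62.1 60.0
rightL world [ 0.6033 -0.0439] tool 62.1 86.5
rightR world [ 0.6019 -0.0743] tool 61.8 116.9
```

Call:
{"fn": "carry_out", "kwargs": {"motion": [[[0,0.03,1.0,0],[0,0,1.0,0],[0,0,0.8,0],[0,0,0.6,0],[0,0,0.3,0],[0,0,0,0],[0,0,0,0],[0,0,0,0]]]}}

```text
time_s: 7.5
eef_pos: [0.5441, 0.0444, 0.0126]
tool_rot: [3.142, -0.001, -0.035]
ft_force: [0.5, 0.3, -1.2]
grip_width: 0.292
```

```bash
python3 - <<'E'
from h import *
d=snap("wrist","w9");crop(d["img"],100,0,500,260,2,"w9c")
E
```

```text
w9 7.5 [ 0.5441  0.0444  0.0126 -0.0348] rp [ 3.1415e+00 -7.0000e-04] F [ 0.46  0.32 -1.22] g 0.292
```

View pics/w9c.png

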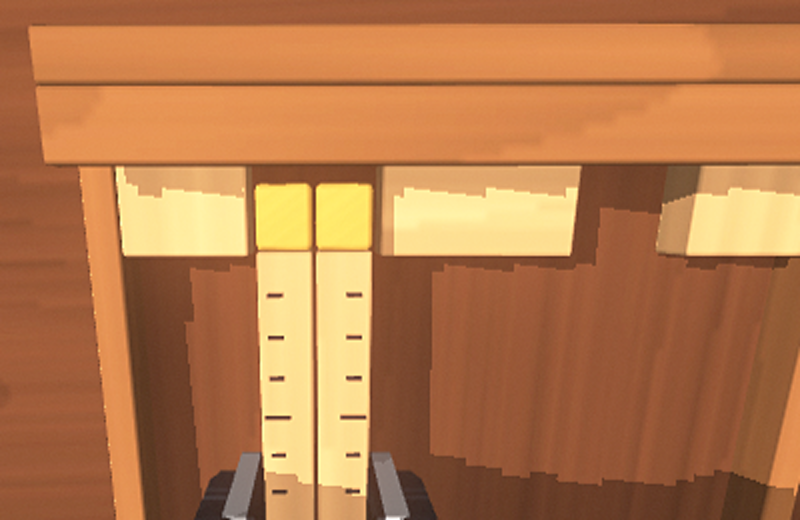

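Call:
{"fn": "carry_out", "kwargs": {"motion": [[[0,0,0.15,0],[0,0,0.12,0],[0,0,0,0],[0,0,0,0],[0,0,0,0]]]}}

```text
time_s: 8.05
eef_pos: [0.544, 0.0444, 0.0098]
tool_rot: [3.142, -0.0, -0.035]
ft_force: [-1.8, -0.4, 3.1]
grip_width: 0.289
```

Call:
{"fn": "carry_out", "kwargs": {"motion": [[[0.2,0,0,0],[0.3,0,0,0],[0.3,0,0,0],[0.3,0,0,0],[0.2,0,0,0],[0.1,0,0,0],[0,0,0,0],[0,0,0,0],[0,0,0,0]]]}}

```text
time_s: 8.95
eef_pos: [0.5579, 0.0439, 0.0098]
tool_rot: [-3.142, 0.0, -0.035]
ft_force: [-1.9, -0.2, 4.8]
grip_width: 0.288
```

```bash
python3 - <<'E'
from h import *
d=snap("wrist","w10");crop(d["img"],100,0,500,260,2,"w10c")
E
```

```text
w10 8.95 [ 0.5579  0.0439  0.0098 -0.0348] rp [-3.1416e+00  1.0000e-04] F [-1.9  -0.19  4.85] g 0.288
```

View pics/w10c.png

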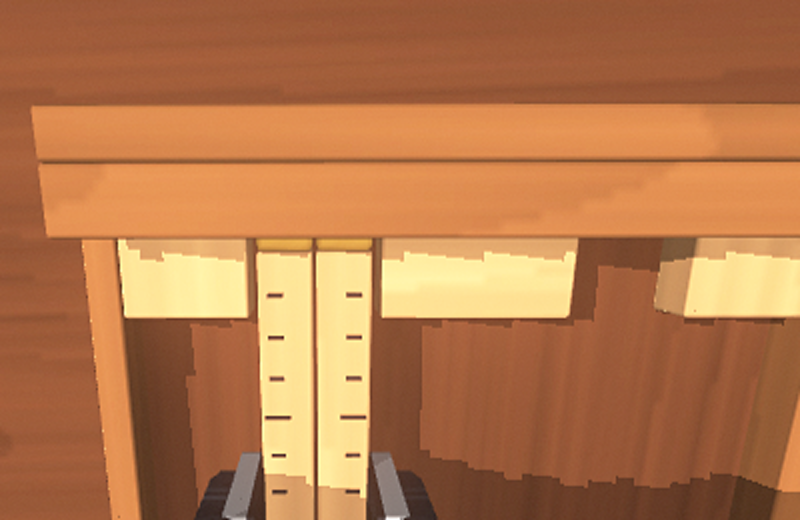

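Call:
{"fn": "carry_out", "kwargs": {"motion": [[[0.1,0,0,0],[0.1,0,0,0],[0.05,0,0,0],[0,0,0,0],[0,0,0,0]]]}}

```text
time_s: 9.5
eef_pos: [0.5602, 0.0438, 0.0098]
tool_rot: [3.142, 0.001, -0.035]
ft_force: [-3.6, 0.5, 4.6]
grip_width: 0.291
```

Call:
{"fn": "carry_out", "kwargs": {"motion": [[[0.05,0,0,0],[0,0,0,0],[0,0,0,0]]]}}

```text
time_s: 9.8
eef_pos: [0.5607, 0.0438, 0.0098]
tool_rot: [-3.142, 0.001, -0.035]
ft_force: [-4.6, 0.4, 6.1]
grip_width: 0.287
```

Call:
{"fn": "carry_out", "kwargs": {"motion": [[[0.05,0,0,0],[0,0,0,0],[0,0,0,0]]]}}

```text
time_s: 10.1
eef_pos: [0.5609, 0.0438, 0.0098]
tool_rot: [3.142, 0.001, -0.035]
ft_force: [-5.1, 1.3, 7.5]
grip_width: 0.293
```

Call:
{"fn": "carry_out", "kwargs": {"motion": [[[0.05,0,0,0],[0,0,0,0],[0,0,0,0]]]}}

```text
time_s: 10.4
eef_pos: [0.5609, 0.0438, 0.0098]
tool_rot: [-3.142, 0.003, -0.035]
ft_force: [-7.8, 0.2, 9.9]
grip_width: 0.287
```

Call:
{"fn": "carry_out", "kwargs": {"motion": [[[-0.08,0,-0.02,0],[0,0,0,0],[0,0,0,0]]]}}

```text
time_s: 10.7
eef_pos: [0.5609, 0.0438, 0.0098]
tool_rot: [-3.142, 0.001, -0.035]
ft_force: [-3.7, 0.5, 4.2]
grip_width: 0.294
```

Call:
{"fn": "carry_out", "kwargs": {"motion": [[[0,0,0,0],[0,0,0,0],[0,0,0,0],[0,0,0,0]]], "grip": 0.55}}

```text
time_s: 11.1
eef_pos: [0.5612, 0.0438, 0.0097]
tool_rot: [3.142, -0.0, -0.035]
ft_force: [0.9, -0.1, -0.6]
grip_width: 0.451
```

```bash
python3 - <<'E'
from h import *
d=snap("wrist","w11")
E
```

```text
w11 11.1 [ 0.5612  0.0438  0.0097 -0.0349] rp [ 3.1416e+00 -3.0000e-04] F [ 0.88 -0.06 -0.55] g 0.451
```

View pics/w11.png

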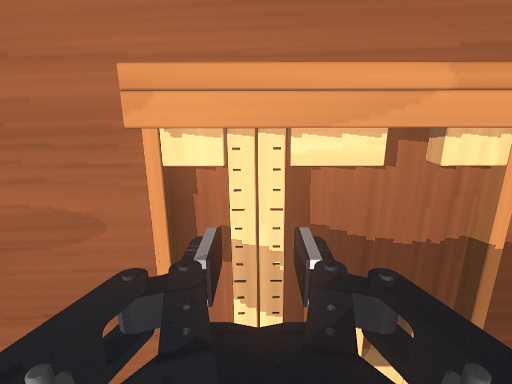

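```bash
python3 - <<'E'
from h import *
from workcell import arm
p=pose(arm.get_state())
up=[p[0],p[1],.12,p[3]]
plan(p,up,n=4)
a=[.40,-.10,.16,.3]
plan(up,[.385,-.31,.16,.68],n=11)
E
```

```text
4 [[0.0, 0.0, -2.76, -0.0], [0.0, 0.0, -2.76, -0.0], [0.0, 0.0, -2.76, -0.0], [0.0, 0.0, -2.76, -0.0]]
11 [[-1.49, 3.27, -0.36, -0.465], [-1.7, 3.17, -0.36, -0.465], [-1.9, 3.05, -0.36, -0.465], [-2.09, 2.92, -0.36, -0.465], [-2.28, 2.78, -0.36, -0.465], [-2.45, 2.62, -0.36, -0.465], [-2.62, 2.46, -0.36, -0.465], [-2.77, 2.28, -0.36, -0.465], [-2.92, 2.1, -0.36, -0.465], [-3.05, 1.9, -0.36, -0.465], [-3.16, 1.7, -0.36, -0.465]]
```

Call:
{"fn": "carry_out", "kwargs": {"motion": [[[0,0,-1.0,0],[0,0,-2.0,0],[0,0,-4.0,0],[0,0,-4.0,0]]]}}

```text
time_s: 11.55
eef_pos: [0.5608, 0.0438, 0.1216]
tool_rot: [-3.142, 0.001, -0.035]
ft_force: [0.6, 0.3, 0.0]
grip_width: 0.449
```

Call:
{"fn": "carry_out", "kwargs": {"motion": [[[-1.5,3.3,-0.4,-0.46],[-1.7,3.2,-0.4,-0.46],[-1.9,3.0,-0.4,-0.46],[-2.1,2.9,-0.4,-0.46],[-2.3,2.8,-0.4,-0.47],[-2.4,2.6,-0.4,-0.47],[-2.6,2.5,-0.4,-0.47],[-2.8,2.3,-0.4,-0.47],[-2.9,2.1,-0.4,-0.47],[-3.0,1.9,-0.4,-0.47],[-3.2,1.7,-0.4,-0.47],[0,0,0,0]]], "grip": 0}}

```text
time_s: 12.75
eef_pos: [0.3836, -0.3133, 0.165]
tool_rot: [3.139, 0.001, 0.679]
ft_force: [1.1, 0.5, 1.1]
grip_width: 0.998
```

Call:
{"fn": "carry_out", "kwargs": {"motion": [[[0,0,0,0],[0,0,0,0]]]}}

```text
time_s: 12.95
eef_pos: [0.3852, -0.3093, 0.164]
tool_rot: [-3.142, -0.0, 0.682]
ft_force: [0.6, 0.4, 0.3]
grip_width: 1.0
```

```bash
python3 - <<'E'
from h import *
d=snap("wrist","w12");t=snap("top","t12");crop(t["img"],205,120,315,235,5,"t12c")
E
```

```text
w12 12.95 [ 0.3852 -0.3093  0.164   0.6818] rp [-3.1416e+00 -2.0000e-04] F [0.64 0.37 0.32] g 1.0
t12 13.0 [ 0.3853 -0.3092  0.1639  0.6823] rp [-3.1415e+00 -2.0000e-04] F [-0.63 -0.08 -0.4 ] g 1.001
```

View pics/w12.png

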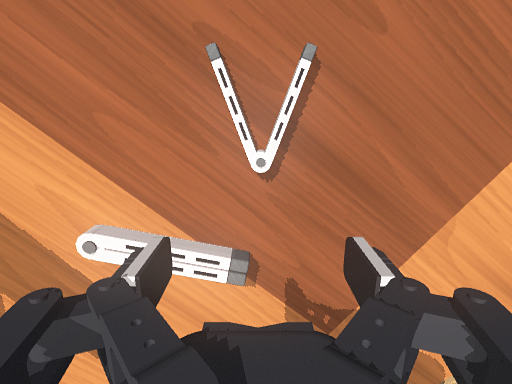

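View pics/t12c.png

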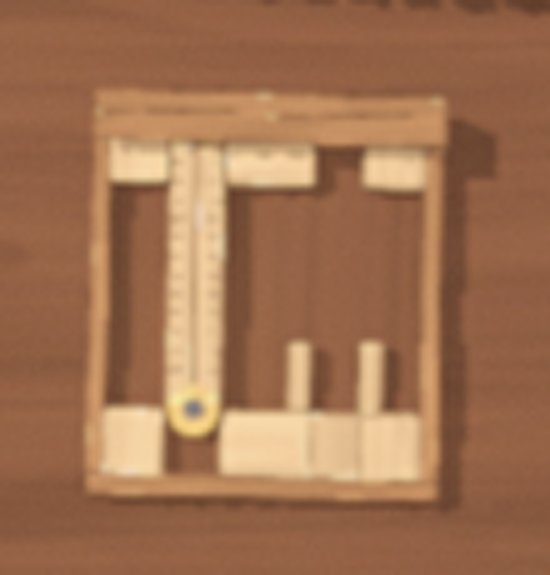

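Candidates: the open callipers with pin at (261,162), and the shut, bigger pair at (90,246)–(245,265). The open pair is the smaller (118 mm legs) and is the target; its crop is c_cal. The top view shows the rule home and shut, its knuckle about 19 mm from the front wall (expected 20).

```bash
python3 - <<'E'
from h import *
d=load("w12");st=d["state"];im=d["img"];hsv=cv2.cvtColor(im,cv2.COLOR_BGR2HSV)
m=((hsv[...,1]<50)&(hsv[...,2]>60)).astype(np.uint8)
m[178:]=0;m[:,:190]=0;m[:,330:]=0
ys,xs=np.nonzero(m);P=ray(d,np.c_[xs,ys],.018,st)[:,:2]
p0=ray(d,(261,162),.018,st)[0,:2]
pin,a=vfit(P,p0,.011,.03,.105);print(len(xs),pin.round(4),p0.round(4),np.degrees(a).round(2),np.hypot(*(P-pin).T).max())
print(np.hypot(*(ray(d,(78,246),.03,st)-ray(d,(247,270),.03,st))[0,:2]))
mid=np.mean(a);g=pin+.052*np.array([np.cos(mid),np.sin(mid)]);print("mid",mid,"grasp",g.round(4))
h=(a[1]-a[0])/2
w=lambda r:2*(r*np.sin(h)+.011*np.cos(h))
print("open",2*h,"outer widths",[round(w(r),4) for r in (.042,.053,.064)])
plan(pose(st),[*g,.06,mid]);plan([*g,.06,mid],[*g,.0035,mid],n=3)
E
```

```text
3111 [ 0.4016 -0.3014] [ 0.4019 -0.3021] [18.63 59.25] 0.11772031802908724
0.17961166475496212
mid 0.67968905 grasp [ 0.442  -0.2687]
open 0.70900494 outer widths [np.float32(0.0498), np.float32(0.0574), np.float32(0.0651)]
3 [[2.32, 0.14, 3.47, 0.005], [2.32, 0.14, 3.47, 0.005], [2.32, 0.14, 3.47, 0.005]]
3 [[0.0, 0.0, 1.88, -0.0], [0.0, 0.0, 1.88, -0.0], [0.0, 0.0, 1.88, -0.0]]
```

Call:
{"fn": "carry_out", "kwargs": {"motion": [[[2.3,0.1,3.5,0],[2.3,0.1,3.5,0],[2.3,0.2,3.4,0],[0,0,2.0,0],[0,0,2.0,0],[0,0,1.6,0],[0,0,0,0],[0,0,0,0],[0,0,0,0]]]}}

```text
time_s: 13.95
eef_pos: [0.4416, -0.2698, 0.0048]
tool_rot: [3.14, -0.0, 0.682]
ft_force: [-0.0, 0.7, 0.0]
grip_width: 1.0
```

```bash
python3 - <<'E'
from h import *
d=snap("wrist","w13")
E
```

```text
w13 13.95 [ 0.4416 -0.2698  0.0048  0.6818] rp [ 3.14e+00 -2.00e-04] F [-0.03  0.7   0.03] g 1.0
```

View pics/w13.png

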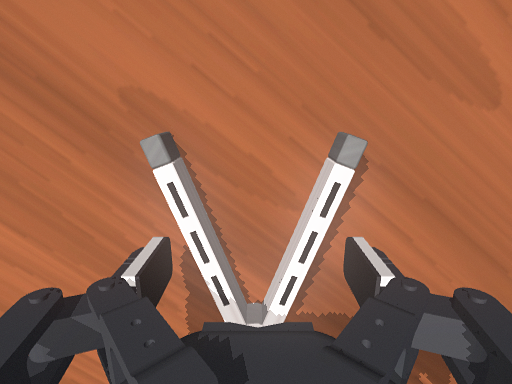

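Call:
{"fn": "carry_out", "kwargs": {"motion": [[[0,0,0.1,0],[0,0,0,0],[0,0,0,0],[0,0,0,0],[0,0,0,0],[0,0,0,0],[0,0,0,0],[0,0,0,0],[0,0,0,0]]], "grip": 1, "squeeze": 45}}

```text
time_s: 14.9
eef_pos: [0.4416, -0.2702, 0.0037]
tool_rot: [3.14, -0.0, 0.681]
ft_force: [-0.4, 0.8, 10.0]
grip_width: 0.235
```

```bash
python3 - <<'E'
from h import *
d=snap("wrist","w14")
E
```

```text
w14 14.9 [ 0.4416 -0.2702  0.0037  0.6813] rp [ 3.1396e+00 -4.0000e-04] F [-0.42  0.77  9.95] g 0.235
```

View pics/w14.png

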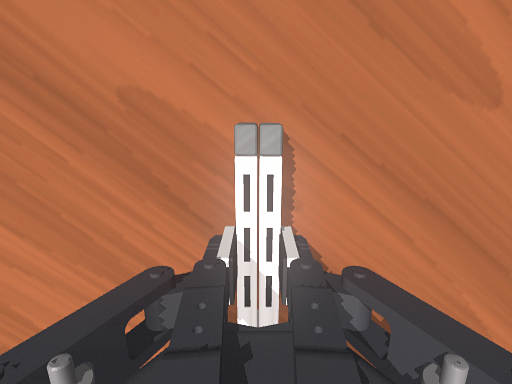

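```bash
python3 - <<'E'
from h import *
d=load("w14");st=d["state"];p=pose(st)
P=ray(d,[(235,123.5),(283,123.5),(259,123.5),(235,190),(283,190)],.018,st)
y=p[3];X=np.array([np.cos(y),np.sin(y)]);Y=np.array([np.sin(y),-np.cos(y)])
for q in P: print(q.round(4),"tool",((q[:2]-p[:2])@X).round(4),((q[:2]-p[:2])@Y).round(4))
t=((P[2,:2]-p[:2])@X)
w8=load("w8")["state"];q=pose(w8);y=-.035;X=np.array([np.cos(y),np.sin(y)]);Y=np.array([np.sin(y),-np.cos(y)])
tgt=np.array(q[:2])+X*((.0735-t)+.004)+Y*.0727
print("tgt",tgt,"mid tool x",t-.0645)
up=[p[0],p[1],.09,p[3]]
plan(p,up,n=3);plan(up,[*tgt,.09,-.035],n=8)
E
```

```text
[ 0.4856 -0.2239  0.018 ] tool 0.0633 -0.0082
[ 0.4987 -0.2402  0.018 ] tool 0.0633 0.0126
[ 0.4921 -0.232   0.018 ] tool 0.0633 0.0022
[ 0.4619 -0.2423  0.018 ] tool 0.0333 -0.0089
[ 0.4758 -0.2596  0.018 ] tool 0.0333 0.0133
tgt [ 0.55589947 -0.02842872] mid tool x -0.0012160566973234005
3 [[0.0, 0.0, -2.88, -0.0], [0.0, 0.0, -2.88, -0.0], [0.0, 0.0, -2.88, -0.0]]
8 [[3.01, -1.45, -0.0, 0.641], [2.87, -1.71, -0.0, 0.641], [2.71, -1.96, -0.0, 0.641], [2.52, -2.2, -0.0, 0.641], [2.31, -2.41, -0.0, 0.641], [2.09, -2.61, -0.0, 0.641], [1.85, -2.79, -0.0, 0.641], [1.59, -2.94, -0.0, 0.641]]
```

Call:
{"fn": "carry_out", "kwargs": {"motion": [[[0,0,-1.5,0],[0,0,-3.0,0],[0,0,-4.1,0],[3.0,-1.4,0,0.64],[2.9,-1.7,0,0.64],[2.7,-2.0,0,0.64],[2.5,-2.2,0,0.64],[2.3,-2.4,0,0.64],[2.1,-2.6,0,0.64],[1.8,-2.8,0,0.64],[1.6,-2.9,0,0.65]]]}}

```text
time_s: 16.05
eef_pos: [0.5549, -0.0271, 0.0884]
tool_rot: [-3.141, 0.001, -0.039]
ft_force: [0.7, 0.3, -1.7]
grip_width: 0.235
```

Call:
{"fn": "carry_out", "kwargs": {"motion": [[[0,0,1.0,0],[0,0,1.5,0],[0,0,1.5,0],[0,0,0,0],[0,0,0,0],[0,0,0,0],[0,0,0,0]]]}}

```text
time_s: 16.75
eef_pos: [0.5551, -0.0287, 0.0495]
tool_rot: [3.141, -0.001, -0.035]
ft_force: [-0.8, 0.1, -1.1]
grip_width: 0.241
```

```bash
python3 - <<'E'
from h import *
d=snap("wrist","w15");crop(d["img"],50,20,430,290,2.1,"w15c")
E
```

```text
w15 16.75 [ 0.5551 -0.0287  0.0495 -0.0349] rp [ 3.1413e+00 -1.1000e-03] F [-0.8   0.09 -1.15] g 0.241
```

View pics/w15c.png

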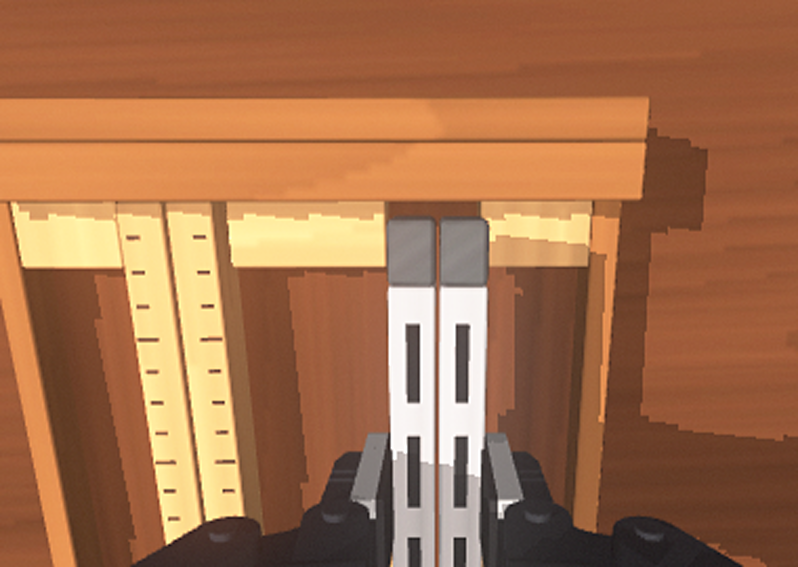

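```bash
python3 - <<'E'
from h import *
d=load("w15");st=d["state"];p=pose(st)
y=p[3];X=np.array([np.cos(y),np.sin(y)]);Y=np.array([np.sin(y),-np.cos(y)])
def m(n,uv,z):
    q=ray(d,(np.array(uv)+.5)/2.1-.5+[50,20],z,st)[0,:2];e=q-p[:2];print(n,"world",q.round(4),"tool",(e@X*1e3).round(1),(e@Y*1e3).round(1))
zt=p[2]-.0037+.018
m("tipL",(387,219),zt);m("tipR",(488,219),zt);m("edL",(390,400),zt);m("edR",(486,400),zt)
m("lip",(300,200),.037);m("lipR",(642,199),.037);
m("midR",(386,208),.02);m("rightL",(481,208),.02);m("blockfront",(300,267),.02);m("blockfrontR",(588,267),.02)
m("midL",(232,267),.02)
E
```

```text
tipL world [ 0.6193 -0.0215] tool 63.9 -9.5
tipR world [ 0.6186 -0.0424] tool 63.9 11.4
edL world [ 0.5796 -0.0199] tool 24.2 -9.7
edR world [ 0.5789 -0.0415] tool 24.2 11.9
lip world [0.6234 0.002 ] tool 67.2 -33.1
lipR world [ 0.6206 -0.0827] tool 67.4 51.7
midR world [ 0.6202 -0.0178] tool 64.7 -13.2
rightL world [ 0.6192 -0.044 ] tool 64.7 13.0
blockfront world [0.6048 0.0074] tool 48.5 -37.9
blockfrontR world [ 0.6019 -0.074 ] tool 48.4 43.6
midL world [0.6055 0.0267] tool 48.5 -57.1
```

Call:
{"fn": "carry_out", "kwargs": {"motion": [[[0,-0.07,1.0,0],[0,0,1.0,0],[0,0,0.8,0],[0,0,0.6,0],[0,0,0.3,0],[0,0,0,0],[0,0,0,0],[0,0,0,0]]]}}

```text
time_s: 17.6
eef_pos: [0.5551, -0.0279, 0.0121]
tool_rot: [3.141, -0.001, -0.035]
ft_force: [0.6, -1.0, -1.7]
grip_width: 0.238
```

```bash
python3 - <<'E'
from h import *
d=snap("wrist","w16");crop(d["img"],50,20,430,290,2.1,"w16c")
E
```

```text
w16 17.6 [ 0.5551 -0.0279  0.0121 -0.0348] rp [ 3.1414e+00 -7.0000e-04] F [ 0.58 -1.04 -1.74] g 0.238
```

View pics/w16c.png

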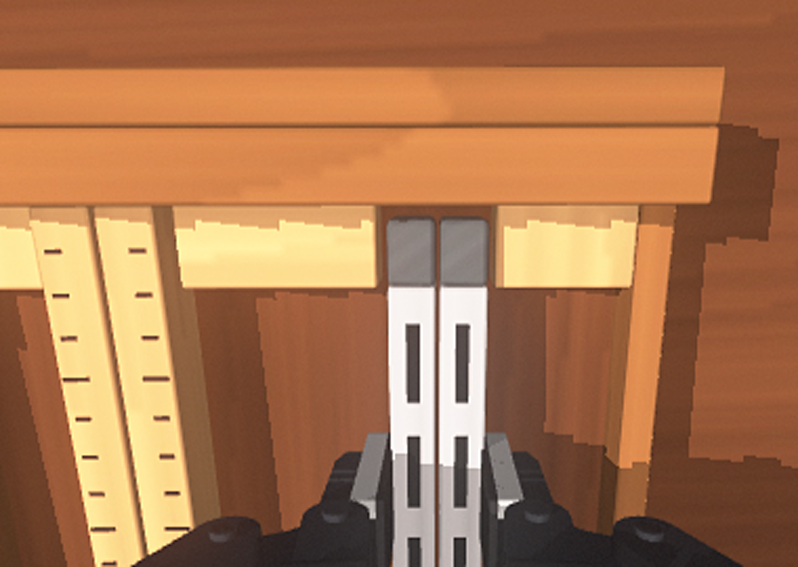

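Call:
{"fn": "carry_out", "kwargs": {"motion": [[[0,0,0.12,0],[0,0,0.1,0],[0,0,0,0],[0,0,0,0],[0,0,0,0]]]}}

```text
time_s: 18.15
eef_pos: [0.5549, -0.0278, 0.0097]
tool_rot: [3.142, -0.0, -0.035]
ft_force: [-0.4, -0.1, 1.0]
grip_width: 0.239
```

Call:
{"fn": "carry_out", "kwargs": {"motion": [[[0.2,0,0,0],[0.3,0,0,0],[0.3,0,0,0],[0.3,0,0,0],[0.2,0,0,0],[0.1,0,0,0],[0,0,0,0],[0,0,0,0],[0,0,0,0]]]}}

```text
time_s: 19.05
eef_pos: [0.5691, -0.0283, 0.0097]
tool_rot: [3.141, -0.001, -0.035]
ft_force: [-1.1, 0.5, 4.6]
grip_width: 0.243
```

Call:
{"fn": "carry_out", "kwargs": {"motion": [[[0.1,0,0,0],[0.1,0,0,0],[0,0,0,0],[0,0,0,0]]]}}

```text
time_s: 19.45
eef_pos: [0.5708, -0.0283, 0.0097]
tool_rot: [-3.142, 0.0, -0.035]
ft_force: [-3.9, 1.2, 5.8]
grip_width: 0.24
```

Call:
{"fn": "carry_out", "kwargs": {"motion": [[[0.05,0,0,0],[0,0,0,0],[0,0,0,0]]]}}

```text
time_s: 19.75
eef_pos: [0.5712, -0.0284, 0.0097]
tool_rot: [3.142, 0.001, -0.035]
ft_force: [-3.6, -0.4, 6.4]
grip_width: 0.24
```

Call:
{"fn": "carry_out", "kwargs": {"motion": [[[0.05,0,0,0],[0,0,0,0],[0,0,0,0]]]}}

```text
time_s: 20.05
eef_pos: [0.5717, -0.0284, 0.0097]
tool_rot: [-3.142, 0.001, -0.035]
ft_force: [-5.3, -0.1, 6.6]
grip_width: 0.24
```

Call:
{"fn": "carry_out", "kwargs": {"motion": [[[0.05,0,0,0],[0,0,0,0],[0,0,0,0]]]}}

```text
time_s: 20.35
eef_pos: [0.5721, -0.0284, 0.0097]
tool_rot: [-3.142, 0.001, -0.035]
ft_force: [-5.5, -0.2, 7.3]
grip_width: 0.24
```

Call:
{"fn": "carry_out", "kwargs": {"motion": [[[0.05,0,0,0],[0,0,0,0],[0,0,0,0]]]}}

```text
time_s: 20.65
eef_pos: [0.5721, -0.0284, 0.0097]
tool_rot: [-3.142, 0.002, -0.035]
ft_force: [-8.6, 0.4, 8.8]
grip_width: 0.238
```

Call:
{"fn": "carry_out", "kwargs": {"motion": [[[0.05,0,0,0],[0,0,0,0],[0,0,0,0]]]}}

```text
time_s: 20.95
eef_pos: [0.5721, -0.0284, 0.0097]
tool_rot: [-3.141, 0.003, -0.035]
ft_force: [-10.9, -0.0, 11.6]
grip_width: 0.238
```

Call:
{"fn": "carry_out", "kwargs": {"motion": [[[-0.08,0,-0.02,0],[0,0,0,0],[0,0,0,0]]]}}

```text
time_s: 21.25
eef_pos: [0.5721, -0.0284, 0.0097]
tool_rot: [-3.142, 0.001, -0.035]
ft_force: [-6.5, -0.3, 5.6]
grip_width: 0.237
```

Call:
{"fn": "carry_out", "kwargs": {"motion": [[[0,0,0,0],[0,0,0,0],[0,0,0,0],[0,0,0,0]]], "grip": 0.6, "squeeze": 20}}

```text
time_s: 21.65
eef_pos: [0.5727, -0.0284, 0.0097]
tool_rot: [-3.142, -0.0, -0.035]
ft_force: [0.9, 0.1, -0.0]
grip_width: 0.399
```

```bash
python3 - <<'E'
from h import *
d=snap("wrist","w17");crop(d["img"],50,20,430,290,2.1,"w17c")
E
```

```text
w17 21.65 [ 0.5727 -0.0284  0.0097 -0.0349] rp [-3.1416e+00 -3.0000e-04] F [ 0.87  0.14 -0.01] g 0.399
```

View pics/w17c.png

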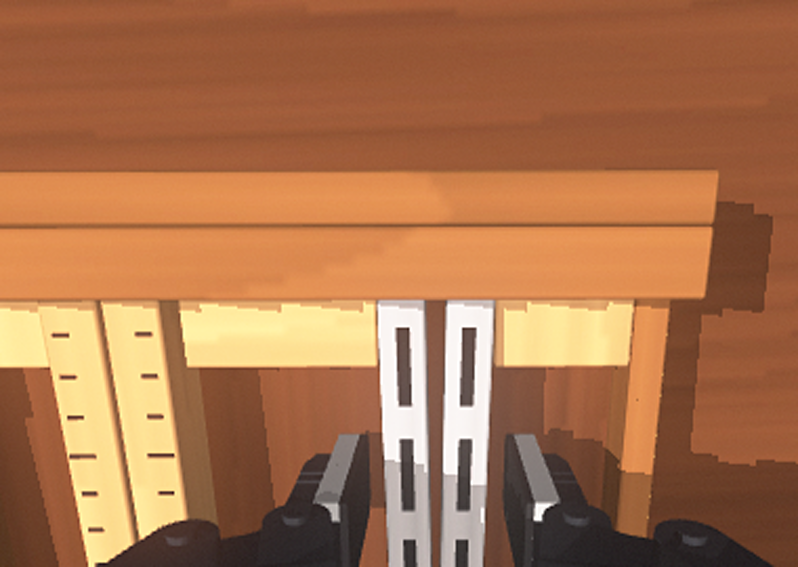

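Call:
{"fn": "carry_out", "kwargs": {"motion": [[[0,0,-0.8,0],[0,0,-1.5,0],[0,0,-3.0,0],[0,0,-4.0,0],[-3.0,0,-3.0,0],[-4.0,0,-1.0,0],[-4.0,0,0,0],[0,0,0,0],[0,0,0,0],[0,0,0,0]]]}}

```text
time_s: 22.7
eef_pos: [0.4637, -0.0249, 0.1436]
tool_rot: [3.141, -0.002, -0.035]
ft_force: [0.7, 1.3, 0.9]
grip_width: 0.397
```

```bash
python3 - <<'E'
from h import *
d=snap("wrist","w18");crop(d["img"],100,0,430,230,2.4,"w18c")
s=snap("scene","s18");crop(s["img"],180,150,310,250,5,"s18c")
E
```

```text
w18 22.7 [ 0.4637 -0.0249  0.1436 -0.0348] rp [ 3.141e+00 -2.000e-03] F [0.75 1.31 0.89] g 0.397
s18 22.75 [ 0.4636 -0.0248  0.1433 -0.0348] rp [ 3.1412e+00 -1.3000e-03] F [-0.06 -0.42 -0.53] g 0.399
```

View pics/w18c.png

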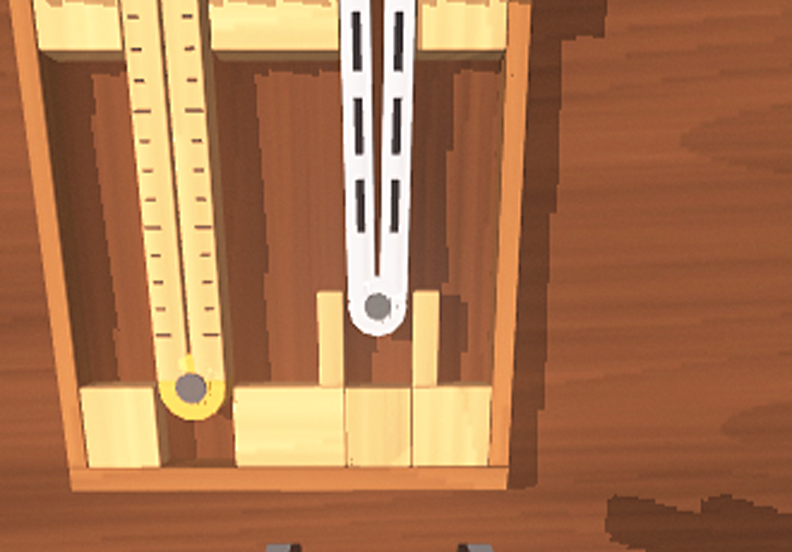

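View pics/s18c.png

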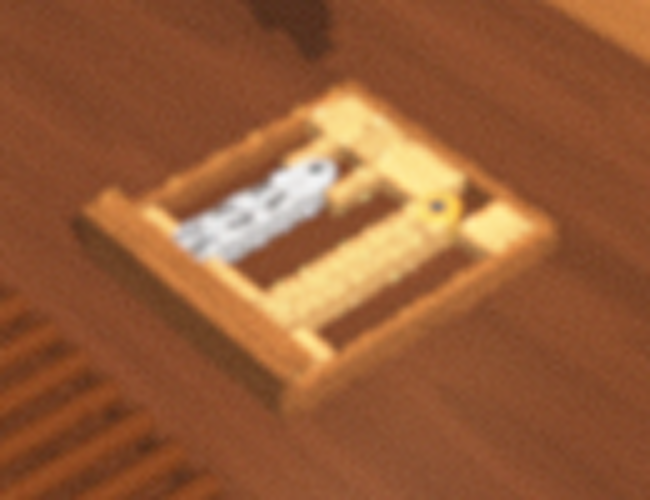

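```bash
python3 - <<'E'
from h import *
d=load("w18");st=d["state"]
def m(uv,z): return ray(d,(np.array(uv)+.5)/2.4-.5+[100,0],z,st)[0,:2]
y=-.035;X=np.array([np.cos(y),np.sin(y)])
print("rule end gap to front wall",(m((192,419.5),.024)-m((195,467),.02))@X)
print("cal end gap to filler",(m((377,335.5),.024)-m((377,386.5),.02))@X)
print("cal end to back block front",(m((377,50),.02)-m((377,335.5),.024))@X,"expect .0965")
print("rule end to back block front",(m((170,48),.02)-m((192,419.5),.024))@X,"expect .1285")
print("knuckle dia",np.hypot(*(m((348,305),.024)-m((407,305),.024))))
E
```

```text
rule end gap to front wall 0.02034100744544399
cal end gap to filler 0.019970796639837234
cal end to back block front 0.0963408276027388 expect .0965
rule end to back block front 0.12912000912665 expect .1285
knuckle dia 0.021820690393563432
```

```bash
python3 - <<'E'
from h import *
from workcell import arm
snap("top","t19")
a=load("top0")["img"].astype(int);b=load("t19")["img"].astype(int)
for n,(x0,y0,x1,y1) in dict(tin=(128,95,162,128),blade=(330,82,386,134),mould=(203,62,325,118)).items():
    print(n,np.abs(a-b)[y0:y1,x0:x1].mean().round(2))
print(arm.close_job())
E
```

```text
t19 22.8 [ 0.4635 -0.0247  0.143  -0.0347] rp [ 3.1414e+00 -7.0000e-04] F [-0.12  0.74  0.6 ] g 0.401
tin 5.38
blade 5.01
mould 4.18
the job is handed in; nothing more can be done
None
```

I folded both tools shut and laid each in its own lane: the rule (the larger, open one) in the long lane, then the callipers (the smaller, open pair) in the short one. I slid each gently under the keeper lip until it touched the back board, at about 8 N for the rule and 11 N for the callipers. I then let go and pulled the arm clear, and handed the job in at about 23 s.

- **Position:** the last wrist picture puts the rule's knuckle end 20.3 mm from the front wall and the callipers' 20.0 mm from the filler. Both should be 20 mm with the other end on the back board.
- **Cross-checks:** measured from the back blocks, the callipers agree to about 0.2 mm and the rule to 0.6 mm, both within the camera calibration.
- **Callipers:** they stayed squeezed shut until home. When released, their legs sprang out to the lane sides, so they now stand about 4 mm apart at the tips (about 0.03 rad), not fully shut.
- **Bystanders:** the tin, the blade and the mould were never approached. Comparing the first and last top pictures shows only a small, even difference over all three, which I put down to image noise.

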